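# Hook the ware tray out of the drying shelf

## Robot

A 6-joint arm with a two-finger parallel gripper is mounted at the origin on the work surface; the furniture and walls round the work are solid. World frame = base frame: x ahead of the robot, y to its left, z up, the work surface at z = 0. Lengths are in m, angles in degrees, forces in N, time in s.
With the tool pointing down it reaches from about 0.4 to 0.825 m from the base axis. Payload 7 kg.
Tool frame: the origin (TCP) lies between the finger pads; the fingertips stand 19 mm ahead of it and the grasp point (between the pads) is the TCP (r.finger_overhang is the distance from the TCP to the fingertips, in m); z points along the fingers, y is the direction in which the jaws open and shut (so a half turn about z gives the same grasp; the last joint's range is limited). The gripper opens to 88 mm and grips with 3 to 60 N. Pads are 19 mm wide; open, the fingers measure 130 mm over their backs; the gripper's body (78 mm by 193 mm) begins 47 mm behind the grasp point.
Start: joints at [83.199, 20.546, 0.682, 0, -70.136, -16.507], TCP at [0.267, 0.62, 0.246] pointing down, gripper open.
Joint ranges: [-176.03, 176.03], [-82.01, 121.73], [-58.28, 71.71], [-173.87, 95.51], [-174.79, -0.11], [-173.66, 173.66]. Speed limits (degrees/s): [136.94, 136.94, 172.46, 180, 180, 180].

## Interface

Orientations are given as [roll, pitch, yaw] about the fixed x, y, z axes, in that order (R = Rz(yaw) Ry(pitch) Rx(roll)).
In Python, from plant import r, optics gives the robot as it stands. The module is installed in compiled form; this text tells all that it offers.
- The arm moves only by the tool step_arm, never from a script. Its argument "increments" is a list of rows, each an object of numbers: "tx", "ty", "tz": the shift along the world's x, y, z in mm; "ax", "ay", "az": the turn, a rotation vector about the world's x, y, z in degrees; "claw": the gripper command: -1 is shut, 1 is fully open, values between are in proportion. In form: [{"tx": .., "ty": .., "tz": .., "ax": .., "ay": .., "az": .., "claw": ..}, ...]. A call has 1 to 12 rows; each row shifts and turns the commanded pose from where the row before left it; what a row does not reach is not made up. A row lasts 1/10 s, in which the tool goes at most 50 mm and 8.59 degrees, less where a joint would pass 70% of its speed; a pose out of reach is approached as far as the arm can. A call with a gripper value outside its range is refused whole. The fingers move at their own pace and stop on an object; "newtons" is the grip in N (left out, the last holds). Time passes only in rows, so rows that do not move let the fingers close. It gives the time, the measured TCP pose, the force and the opening at its end, in the units of the state.
- r.get_state(): the state, without advancing time (a new reading comes with each control period).
- optics.capture(name): name is "scene" or "top" or "wrist"; returns a dict with "image" (400x640x3 uint8, blue, green, red), "depth" (400x640 float32, m along the optical axis (not along the pixel's ray), 0 where there is no reading), "fx", "fy", "cx", "cy" (pixels), "R" (3x3) and "t" (3): a world point X has camera coordinates R X + t. Camera axes: x right, y down, z forward; pixel columns grow to the right and rows downward; lengths in m; the calibration is good to about 2 mm. A picture is of the moment at which its call begins.
- r.close_job(): hands the job in, once; it reports no verdict.
The state is a dict: "time_s": time; "joints": joint angles; "qd": joint speeds; "joint_torque": joint torques, N m; "tcp_pos": TCP position; "eef_rot": TCP orientation; "contact_force": force on the tool from outside, world axes, zero at the start; "moment": the same for the moment, N m; "gripper_width": finger opening in m.
Only numpy, scipy, OpenCV 4.12 (cv2) and the standard library are available. Lean on these libraries where they do the work, as an engineer would, in place of code of your own. Each camera call takes 0.05 s, during which the arm holds its last target. There are 200 camera calls.

## Task

A tray with two raw pots stands too deep under the roof of the drying shelf for a hand to reach. Flip the red-knobbed toggle over centre so that its arm swings up out of the tray's way, then take the pull hook, drop its prong behind the tray's front wall and drag the tray gently forward with it until the whole tray is out from under the roof but still wholly on the board and square to it, both raw pots still standing in it. Finally stand the hook upright on the table, clear of board and tray; touch the tray and the raw pots only with the hook, and leave the two paint pots and the little bottle where they stand.

Things in the scene. Friction and masses are not known exactly. Their poses are not given: they have to be found in the camera images.
- rack: Fixed brown wooden drying shelf, its place and turn vary. Origin: on the table under the middle of the roof's front edge; +x points into the shelf, -x is the way the tray comes out, -y is the toggle's side. Board 6 mm thick, x -220 to 215, y -104 to 104 mm; two rails along its front part, tops 14 mm over the table, 186 mm apart. Base of the toggle outside the board to y = -152 mm.
- roof_edge (a point): Middle of the front edge of the shelf's roof, on its underside, 125 mm above the table; axes as the shelf. The roof (13 mm thick, top 139 mm above the table), the side walls (184 mm apart inside) and the back wall (inner face at x 204 mm) begin here and reach 216 mm into the shelf. In front of it nothing is overhead.
- toggle_hinge (a point): Hinge of the toggle, its axis along the shelf's x: 50 mm in front of the roof's edge, 122 mm to the shelf's -y side of the middle, 45 mm above the table. Axes as the shelf.
- toggle (a joint): Toggle angle, rad. 0 (start): handle leans 20 degrees inward (shelf +y), the level bar, 66 mm long, bars the tray's way. Grows as the knob goes over the top to the shelf's -y side; 1.66 (stop): bar upright, handle 75 degrees outward. The knob is heavy: it falls back from below about 0.3 and on to the stop from above about 0.45; under 1 N at the knob moves it.
- toggle_knob (a point): Centre of the red ball knob (28 mm across) at the end of the toggle's steel handle (9 mm thick), 90 mm from the hinge. It stands at shelf x = -50, y = -91, z = 130 mm when locked.
- tray: Loose open grey tray, 130 mm (x) by 160 mm (y) by 45 mm high, walls 6 mm, 0.25 to 0.5 kg, on the shelf's board deep under the roof, nearly square to the shelf. Origin: centre of its underside; -x is its front (towards the opening). Its front wall starts 38 to 67 mm behind the roof's front edge.
- tray_lip (a point): Middle of the top edge of the tray's front wall (on the middle of its thickness), 51 mm above the table; axes as the tray. Behind it, inside the tray, at least 25 mm are free of pots at the start.
- tall_beaker_mid (a point): Centre, half-way up, of the raw clay beaker in the tray: 65 mm across, 78 mm high, leather-hard. z is its upright axis.
- round_pot_mid (a point): Centre, half-way up, of the raw round pot in the tray: 62 mm across, 64 mm high. z is its upright axis.
- hook_grip (a point): Loose pull hook, 0.14 kg, standing upright on the table. Centre of its dark wooden handle, a block 90 mm (x) by 22 mm (y) by 40 mm high, 20 mm over its foot. +x points along the shank to the prong, z up. Steel shank 8 mm thick, its middle 6 mm above this point, to x = 160 mm, where the 8 mm prong turns straight down.
- hook_tip (a point): Lower end of the hook's prong, on its middle line: 160 mm from the handle's centre along the hook's +x, level with the handle's foot. The prong reaches 22 mm below the shank's underside. Axes as the hook.
- green_pot: Loose paint pot, dark green, 60 mm across, 47 mm high, beside the hook's handle or shank on its -y side, its centre 70 to 105 mm from the hook's line. Origin: centre of the underside.
- yellow_pot: Loose paint pot, yellow, 61 mm across, 52 mm high, beside the hook's handle or shank on its -y side, its centre 70 to 105 mm from the hook's line. Origin: centre of the underside.
- bottle: Loose squat clay bottle, 53 mm across, 67 mm high, outside the board on the side away from the toggle. Origin: centre of the underside.
There are look-alikes about, which are no part of the job. Of the things shaped like the part that bears hook_grip, the dark wooden one is meant.

How it is judged (in metres and radians):
On the way, in this order (a step that is already met when the one before it is completed fails the run):
1. the toggle is flipped over centre and its bar is up (value of joint toggle above 1.3 rad), for 0.2 s.
2. the hook's prong is down inside the tray behind its front wall, the tray still under the roof (x of hook_tip in the frame of tray between -0.06 and -0.025 m and z of hook_tip in the frame of tray below 0.042 m and y of hook_tip in the frame of tray between -0.075 and 0.075 m and x of tray in the frame of rack above 0.06 m), for 0.2 s.
3. the tray has been dragged right out from under the roof with the prong still in it (x of hook_tip in the frame of tray between -0.06 and -0.025 m and z of hook_tip in the frame of tray below 0.042 m and y of hook_tip in the frame of tray between -0.075 and 0.075 m and x of tray in the frame of rack below -0.062 m), for 0.2 s.
At the end, for the whole second after the job is handed in: Toggle over (above 1.3 rad); tray at rest on the board, centre 62 to 158 mm before the roof edge, within 20 mm of the middle line, square to 0.17 rad; both raw pots upright in it; hook upright on the table, clear of shelf and tray; paint pots and bottle within 25 mm of their places (value of joint toggle above 1.3 rad and x of tray in the frame of rack between -0.158 and -0.062 m and y of tray in the frame of rack between -0.02 and 0.02 m and angle between the x axis of tray and the x axis of rack, either way round below 0.17 rad and angle between tray's own z axis and vertical below 0.05 rad and linear speed of each of tray, hook below 0.02 m/s and angle between each of tall_beaker_mid, round_pot_mid's own z axis and vertical below 0.15 rad and x of tall_beaker_mid in the frame of tray between -0.06 and 0.06 m and y of tall_beaker_mid in the frame of tray between -0.075 and 0.075 m and x of round_pot_mid in the frame of tray between -0.06 and 0.06 m and y of round_pot_mid in the frame of tray between -0.075 and 0.075 m and angle between hook_grip's own z axis and vertical below 0.2 rad and height (world z) of hook_grip below 0.027 m and contact force between hook and rack below 0.05 N and contact force between hook and tray below 0.05 N and distance of each of green_pot, yellow_pot, bottle from where it was at the start of the episode below 0.025 m); the robot touches nothing.
It fails at once if a raw pot is tipped over (by more than 0.35 rad) (angle between any of tall_beaker_mid, round_pot_mid's own z axis and vertical above 0.35 rad).
It fails at once if the hand or arm touches the tray or a raw pot (1.5 N or more) (contact force between any of the fingers, the arm and tray above 1.5 N or contact force between any of the fingers, the arm and tall_beaker above 1.5 N or contact force between any of the fingers, the arm and round_pot above 1.5 N).
It fails at once if a paint pot or the bottle is pushed more than 25 mm or tipped (distance of any of green_pot, yellow_pot, bottle from where it was at the start of the episode above 0.025 m or angle between any of green_pot, yellow_pot, bottle's own z axis and vertical above 0.3 rad).
It also fails if it takes over 64 s, if anything falls off the work surface, if the arm or the gripper's body presses on something with over 40 N, if the wrist force passes 120 N, or if a joint passes its speed limit or range.

## Working session

There is one attempt and no reset: what is moved stays moved. The work goes in short steps, Python scripts to look and compute and a tool call to move; the robot and the scene stay as the last step left them, time stands still between calls to the robot, and variables do not carry over. Pictures are saved under pics/ and viewed, about 8 in all and at most 12, crops included, and the job is handed in when it is done.

Besides the shell and the picture viewer there is one more tool, called as name([rows], argument=value, ...), one row to a line, values as JSON. step_arm: Moves the arm, as the interface text tells. Its arguments: {"type":"object","properties":{"increments":{"type":"array","items":{"type":"object","properties":{"tx":{"type":"number"},"ty":{"type":"number"},"tz":{"type":"number"},"ax":{"type":"number"},"ay":{"type":"number"},"az":{"type":"number"},"claw":{"type":"number"}}}},"newtons":{"type":"number"}},"required":["increments"]}

```bash
mkdir -p pics; cat > h.py <<'E'
import numpy as np, cv2
from plant import r, optics
def snap(cam, name):
    c=optics.capture(cam); cv2.imwrite(f'pics/{name}.png',c['image']); np.savez(f'pics/{name}.npz',**c); return c
def load(name): return dict(np.load(f'pics/{name}.npz'))
def px(c,u,v,d=None):
    if d is None:
        p=c['depth'][v-1:v+2,u-1:u+2]; p=p[p>0]; d=np.median(p) if p.size else 0
    return c['R'].T@(np.array([(u-c['cx'])/c['fx']*d,(v-c['cy'])/c['fy']*d,d])-c['t'])
def pz(c,u,v,z):
    a=c['R'].T@np.array([(u-c['cx'])/c['fx'],(v-c['cy'])/c['fy'],1]); o=-c['R'].T@c['t']
    return o+a*(z-o[2])/a[2]
def cloud(c):
    v,u=np.mgrid[0:400,0:640]; d=c['depth']
    P=np.stack([(u-c['cx'])/c['fx']*d,(v-c['cy'])/c['fy']*d,d],-1)-c['t']
    return P@c['R']
E
python3 - <<'E'
from h import *
a=snap('top','top0'); b=snap('scene','scene0')
for c in (a,b): print(c['fx'],-c['R'].T@c['t'],c['R'][2])
print(r.get_state())
E
```

```text
362.42376453027435 [0.26323472 0.02382098 1.07226804] [ 0.20289079  0.00941446 -0.97915611]
447.91324009168716 [-0.53671536 -0.60303684  0.80316566] [ 0.72730616  0.45971186 -0.50959862]
{'time_s': 0.1, 'joints': array([ 8.31995816e+01,  2.05884711e+01,  6.39954029e-01, -1.64530439e-02,
       -7.01354121e+01, -1.65065401e+01]), 'qd': array([-0.02611138,  0.00988534,  0.11451364, -0.0404997 , -0.07156611,
       -0.00302953]), 'joint_torque': array([-1.65224534e-03, -5.84161556e+01,  2.93751276e+01,  7.01545089e+00,
        1.02297086e-02, -4.03085846e-05]), 'tcp_pos': array([0.26694196, 0.61954348, 0.24471459]), 'eef_rot': array([ 1.79915135e+02, -9.01809894e-03, -2.33125539e+01]), 'contact_force': array([0.40108716, 0.39029418, 0.13832382]), 'moment': array([0.00397459, 0.01735028, 0.01288479]), 'gripper_width': 0.08773982001217598}
```

View pics/top0.png

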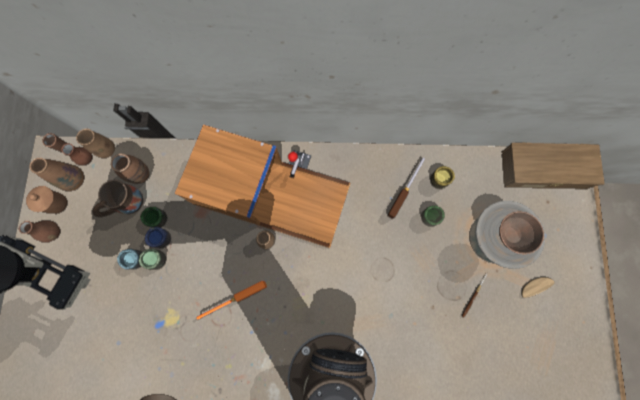

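View pics/scene0.png

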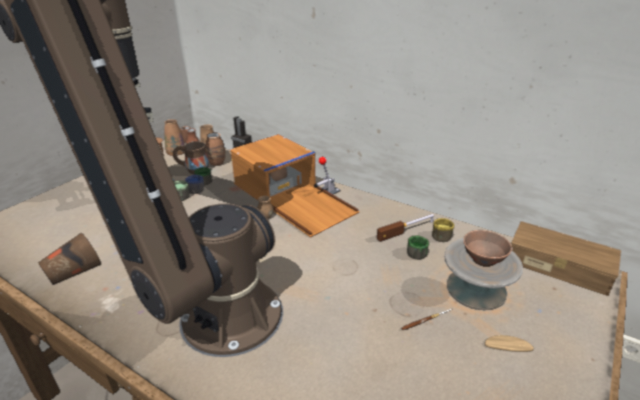

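Top view: the shelf roof is around (228,170), with its blue front edge running (273,148)-(250,216). The red toggle knob is at (293,156). Hook candidates:
- dark-wood-handled tool at (398,203), shank running to (421,160)
- orange one at (250,290)
- thin brush or knife at (475,300)

I choose the dark wooden one, with green (432,214) and yellow (443,176) on its -y side.

```bash
python3 - <<'E'
from h import *
c=load('top0'); P=cloud(c)
im=c['image'][120:260,170:470]; cv2.imwrite('pics/crop1.png',cv2.resize(im,None,fx=2.66,fy=2.66,interpolation=cv2.INTER_CUBIC))
def rect(m,box):
    M=np.zeros(m.shape,bool); u0,v0,u1,v1=box; M[v0:v1,u0:u1]=1; m=m&M
    q=P[m]; R=cv2.minAreaRect((q[:,:2]*1000).astype(np.float32)); return m.sum(),np.round(R[0],1),np.round(R[1],1),round(R[2],1),q[:,2].min().round(4),q[:,2].max().round(4), np.round(cv2.boxPoints(R)).tolist()
z=P[...,2]
print('roof',rect((z>.130)&(z<.146)&(c['depth']>0),(170,120,285,225)))
print('board',rect((z>.002)&(z<.02),(255,165,355,250)))
print('hook',rect((z>.03)&(z<.05),(380,150,425,222)))
print('handle',rect((z>.034)&(z<.05),(380,175,412,222)))
print('green',rect((z>.035)&(z<.06),(415,198,450,230)))
print('yel',rect((z>.035)&(z<.06),(428,160,460,192)))
print('bot',rect((z>.03)&(z<.08),(250,225,280,255)))
b=c['image'].astype(int); red=(b[...,2]>150)&(b[...,1]<70)&(b[...,0]<70); red[:, :280]=0; red[:,310:]=0
print('knob',P[red].mean(0),np.argwhere(red).mean(0),red.sum())
E
```

```text
roof (np.int64(5949), array([549.2, 298.2]), array([216.6, 208.9]), 73.5, np.float64(0.13), np.float64(0.1453), [[418.0, 224.0], [619.0, 165.0], [680.0, 372.0], [480.0, 432.0]])
board (np.int64(5975), array([481.3,  90.4]), array([258.6, 299.3]), 1.3, np.float64(0.002), np.float64(0.0197), [[349.0, 237.0], [356.0, -62.0], [614.0, -56.0], [607.0, 243.0]])
hook (np.int64(287), array([ 538.5, -210.6]), array([103.4, 189.3]), 88.2, np.float64(0.03), np.float64(0.0467), [[442.0, -259.0], [632.0, -265.0], [635.0, -162.0], [445.0, -156.0]])
handle (np.int64(229), array([ 492.6, -185.9]), array([22. , 95.1]), 60.5, np.float64(0.0341), np.float64(0.0467), [[446.0, -172.0], [529.0, -219.0], [539.0, -200.0], [457.0, -153.0]])
green (np.int64(185), array([ 454.3, -285.6]), array([54.7, 59.2]), 3.0, np.float64(0.035), np.float64(0.0509), [[425.0, -257.0], [429.0, -317.0], [483.0, -314.0], [480.0, -255.0]])
yel (np.int64(196), array([ 572.6, -316. ]), array([58. , 60.1]), 54.2, np.float64(0.0353), np.float64(0.0569), [[531.0, -322.0], [580.0, -357.0], [614.0, -310.0], [565.0, -275.0]])
bot (np.int64(188), array([372.2, 197.3]), array([45., 50.]), 46.9, np.float64(0.0305), np.float64(0.0721), [[339.0, 198.0], [375.0, 164.0], [406.0, 197.0], [369.0, 231.0]])
knob [0.58977019 0.12081225 0.14047777] [156.171875 292.171875] 64
```

View pics/crop1.png

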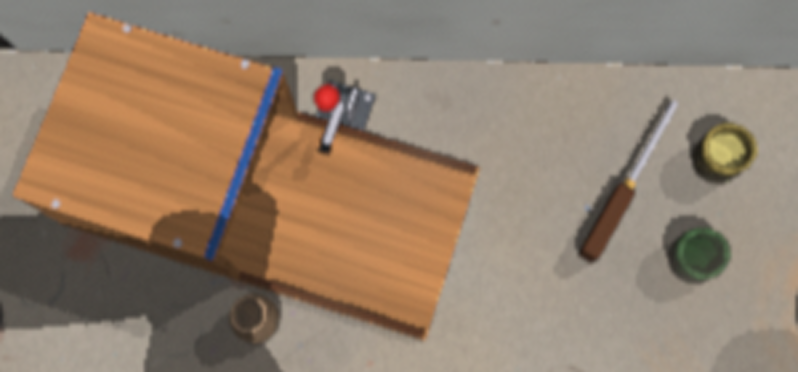

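```bash
cat >> h.py <<'E'
O=np.array([.5187,.1947]); A=np.radians(73.5)
X=np.array([np.cos(A),np.sin(A)]); Y=np.array([-X[1],X[0]])
def w(x,y): return O+x*X+y*Y
def rk(P): return np.concatenate([np.stack([(P[...,:2]-O)@X,(P[...,:2]-O)@Y],-1),P[...,2:]],-1)
E
python3 - <<'E'
from h import *
c=load('scene0'); P=rk(cloud(c)); ok=(c['depth']>0)
m=ok&(P[...,0]>.02)&(P[...,0]<.2)&(abs(P[...,1])<.088)&(P[...,2]>.01)&(P[...,2]<.11)
q=P[m]; print(len(q))
vv,uu=np.where(m)
for i in range(0,len(q),max(1,len(q)//45)): print(uu[i],vv[i],np.round(q[i]*1000).astype(int))
t=load('top0'); T=cloud(t); print('wall',[T[v,u].round(3).tolist() for u,v in((300,140),(300,120),(430,130))])
print('push start',w(-.05,-.05),'end',w(-.05,-.115))
im=c['image'][150:210,240:340]; cv2.imwrite('pics/crop2.png',cv2.resize(im,None,fx=8,fy=8,interpolation=cv2.INTER_CUBIC))
E
```

```text
665
298 164 [ 79 -87  69]
282 168 [101 -31  63]
280 169 [100 -22  63]
294 169 [ 82 -70  53]
287 170 [106 -56  44]
277 171 [105 -12  56]
291 171 [105 -73  35]
276 172 [109 -10  51]
290 172 [107 -70  31]
272 173 [125  -3  43]
286 173 [ 91 -40  44]
300 173 [ 50 -72  49]
281 174 [ 95 -22  44]
295 174 [ 51 -50  53]
276 175 [108  -9  40]
290 175 [111 -72  16]
271 176 [129  -1  30]
285 176 [ 95 -38  30]
299 176 [ 49 -67  39]
281 177 [ 92 -19  35]
295 177 [ 49 -48  42]
276 178 [108  -8  28]
290 178 [ 47 -25  47]
272 179 [130  -5  16]
286 179 [ 52 -11  46]
300 179 [ 46 -68  28]
281 180 [49 12 52]
295 180 [ 44 -44  34]
276 181 [53 30 53]
290 181 [ 48 -25  35]
272 182 [114   7  15]
286 182 [50 -9 36]
305 182 [ 42 -87  10]
283 183 [45  7 40]
297 183 [ 50 -57  14]
280 184 [46 19 40]
295 184 [ 44 -43  18]
282 185 [48 10 31]
270 186 [46 60 47]
284 186 [48  2 25]
272 187 [48 51 39]
286 187 [49 -7 17]
277 188 [52 29 25]
273 189 [48 48 30]
271 190 [50 55 28]
272 191 [49 52 23]
277 192 [48 32 12]
283 194 [26 23 10]
wall [[0.797, 0.135, -0.261], [0.799, 0.123, -0.083], [0.798, -0.338, -0.141]]
push start [0.55244022 0.13255825] end [0.6147635  0.11409725]
```

View pics/crop2.png

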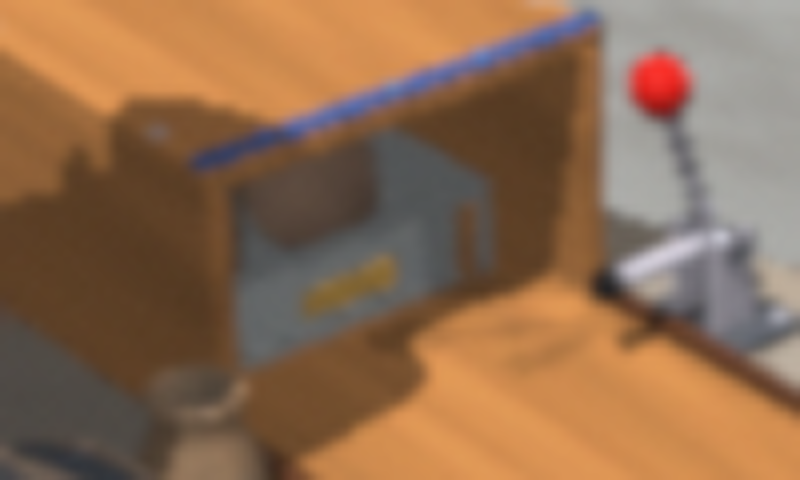

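step_arm([
  {"tz":30,"claw":-1},
  {"tx":20,"ty":-40,"tz":30},
  {"tx":24,"ty":-40},
  {"tx":24,"ty":-40},
  {"tx":24,"ty":-40},
  {"tx":24,"ty":-40,"az":3.5},
  {"tx":24,"ty":-40,"az":3},
  {"tx":24,"ty":-40},
  {"tx":24,"ty":-40},
])

```text
$.increments[0]: bad value
```

The crop shows the grey tray inside the shelf, front wall at shelf x≈48 mm. A brown pot stands behind it, with its front surface at x≈92. The red knob is at crop (660,85).

step_arm([
  {"tx":0,"ty":0,"tz":30,"ax":0,"ay":0,"az":0,"claw":-1},
  {"tx":20,"ty":-40,"tz":30,"ax":0,"ay":0,"az":0,"claw":-1},
], newtons=40)

```text
time_s: 0.3
tcp_pos: [0.2843, 0.5845, 0.3015]
eef_rot: [179.8, -0.0, -23.1]
contact_force: [0.8, -0.6, -0.2]
gripper_width: 0.0771
```

step_arm([
  {"tx":22,"ty":-37,"tz":0,"ax":0,"ay":0,"az":0,"claw":-1},
  {"tx":22,"ty":-37,"tz":0,"ax":0,"ay":0,"az":0,"claw":-1},
  {"tx":22,"ty":-37,"tz":0,"ax":0,"ay":0,"az":0,"claw":-1},
  {"tx":22,"ty":-37,"tz":0,"ax":0,"ay":0,"az":2,"claw":-1},
  {"tx":22,"ty":-37,"tz":0,"ax":0,"ay":0,"az":2,"claw":-1},
  {"tx":22,"ty":-37,"tz":0,"ax":0,"ay":0,"az":2,"claw":-1},
  {"tx":22,"ty":-37,"tz":0,"ax":0,"ay":0,"az":0,"claw":-1},
  {"tx":22,"ty":-37,"tz":0,"ax":0,"ay":0,"az":0,"claw":-1},
  {"tx":22,"ty":-37,"tz":0,"ax":0,"ay":0,"az":0,"claw":-1},
  {"tx":22,"ty":-37,"tz":0,"ax":0,"ay":0,"az":0,"claw":-1},
  {"tx":22,"ty":-37,"tz":0,"ax":0,"ay":0,"az":0,"claw":-1},
  {"tx":22,"ty":-37,"tz":0,"ax":0,"ay":0,"az":0,"claw":-1},
])

```text
time_s: 1.5
tcp_pos: [0.5501, 0.1371, 0.3033]
eef_rot: [180.0, 0.0, -17.3]
contact_force: [1.1, 0.2, 0.3]
gripper_width: 0.0007
```

step_arm([
  {"tx":0,"ty":0,"tz":-40,"ax":0,"ay":0,"az":0,"claw":-1},
  {"tx":0,"ty":0,"tz":-40,"ax":0,"ay":0,"az":0,"claw":-1},
  {"tx":0,"ty":0,"tz":-40,"ax":0,"ay":0,"az":0,"claw":-1},
  {"tx":0,"ty":0,"tz":-30,"ax":0,"ay":0,"az":0,"claw":-1},
  {"tx":0,"ty":0,"tz":-13,"ax":0,"ay":0,"az":0,"claw":-1},
  {"tx":0,"ty":0,"tz":0,"ax":0,"ay":0,"az":0,"claw":-1},
  {"tx":0,"ty":0,"tz":0,"ax":0,"ay":0,"az":0,"claw":-1},
])

```text
time_s: 2.2
tcp_pos: [0.5504, 0.1391, 0.1416]
eef_rot: [-180.0, -0.1, -17.3]
contact_force: [0.9, -0.7, 0.9]
gripper_width: 0.0005
```

step_arm([
  {"tx":7,"ty":-2,"tz":0,"ax":0,"ay":0,"az":0,"claw":-1},
  {"tx":7,"ty":-2,"tz":0,"ax":0,"ay":0,"az":0,"claw":-1},
  {"tx":7,"ty":-2,"tz":0,"ax":0,"ay":0,"az":0,"claw":-1},
  {"tx":7,"ty":-2,"tz":0,"ax":0,"ay":0,"az":0,"claw":-1},
  {"tx":7,"ty":-2,"tz":0,"ax":0,"ay":0,"az":0,"claw":-1},
  {"tx":7,"ty":-2,"tz":0,"ax":0,"ay":0,"az":0,"claw":-1},
  {"tx":7,"ty":-2,"tz":0,"ax":0,"ay":0,"az":0,"claw":-1},
  {"tx":7,"ty":-2,"tz":0,"ax":0,"ay":0,"az":0,"claw":-1},
  {"tx":7,"ty":-2,"tz":0,"ax":0,"ay":0,"az":0,"claw":-1},
  {"tx":7,"ty":-2,"tz":0,"ax":0,"ay":0,"az":0,"claw":-1},
  {"tx":0,"ty":0,"tz":0,"ax":0,"ay":0,"az":0,"claw":-1},
  {"tx":0,"ty":0,"tz":0,"ax":0,"ay":0,"az":0,"claw":-1},
])

```text
time_s: 3.4
tcp_pos: [0.6196, 0.1186, 0.1402]
eef_rot: [180.0, 0.0, -17.3]
contact_force: [-1.0, -0.5, 0.3]
gripper_width: 0.0004
```

```bash
python3 - <<'E'
from h import *
c=snap('scene','scene1'); b=c['image'].astype(int); red=(b[...,2]>150)&(b[...,1]<70)&(b[...,0]<70)&(c['depth']>0)
print(red.sum(),np.median(rk(cloud(c))[red],0)); print(r.get_state()['joints'])
E
```

```text
17 [-0.05603538 -0.20175642  0.07487118]
[ 2.85475572e+01  2.11862848e+01 -1.29844276e+01 -6.26549261e-03
 -5.58472393e+01  4.41407522e+01]
```

step_arm([
  {"tx":0,"ty":0,"tz":40,"ax":0,"ay":0,"az":-8.3,"claw":-1},
  {"tx":0,"ty":0,"tz":40,"ax":0,"ay":0,"az":-8.4,"claw":-1},
  {"tx":0,"ty":0,"tz":40,"ax":0,"ay":0,"az":-8.4,"claw":-1},
  {"tx":-6.3,"ty":-15.2,"tz":0,"ax":0,"ay":0,"az":-8.4,"claw":-1},
  {"tx":-6.3,"ty":-15.2,"tz":0,"ax":0,"ay":0,"az":-8.4,"claw":-1},
  {"tx":-6.3,"ty":-15.2,"tz":0,"ax":0,"ay":0,"az":-8.4,"claw":-1},
  {"tx":-6.3,"ty":-15.2,"tz":0,"ax":0,"ay":0,"az":-8.4,"claw":-1},
  {"tx":-6.3,"ty":-15.2,"tz":0,"ax":0,"ay":0,"az":-8.4,"claw":-1},
  {"tx":-6.3,"ty":-15.2,"tz":0,"ax":0,"ay":0,"az":-8.4,"claw":-1},
  {"tx":-6.3,"ty":-15.2,"tz":0,"ax":0,"ay":0,"az":-8.4,"claw":-1},
  {"tx":-6.3,"ty":-15.2,"tz":0,"ax":0,"ay":0,"az":-8.4,"claw":-1},
  {"tx":-6.3,"ty":-15.2,"tz":0,"ax":0,"ay":0,"az":-8.4,"claw":-1},
])

```text
time_s: 4.65
tcp_pos: [0.5623, -0.0185, 0.2606]
eef_rot: [-180.0, 0.0, -118.3]
contact_force: [-0.2, 0.1, 0.2]
gripper_width: 0.0005
```

step_arm([
  {"tx":-6.3,"ty":-15.2,"tz":0,"ax":0,"ay":0,"az":-8.4,"claw":0.1},
  {"tx":-6.3,"ty":-15.2,"tz":0,"ax":0,"ay":0,"az":-8.4,"claw":0.1},
  {"tx":-6.3,"ty":-15.2,"tz":0,"ax":0,"ay":0,"az":-8.4,"claw":0.1},
  {"tx":-6.3,"ty":-15.2,"tz":0,"ax":0,"ay":0,"az":-8.4,"claw":0.1},
  {"tx":-6.3,"ty":-15.2,"tz":0,"ax":0,"ay":0,"az":-8.4,"claw":0.1},
  {"tx":-6.3,"ty":-15.2,"tz":0,"ax":0,"ay":0,"az":-8.4,"claw":0.1},
  {"tx":-6.3,"ty":-15.2,"tz":0,"ax":0,"ay":0,"az":-8.4,"claw":0.1},
  {"tx":-6.3,"ty":-15.2,"tz":0,"ax":0,"ay":0,"az":-8.4,"claw":0.1},
  {"tx":-6.3,"ty":-15.2,"tz":0,"ax":0,"ay":0,"az":-8.4,"claw":0.1},
  {"tx":-6.3,"ty":-15.2,"tz":0,"ax":0,"ay":0,"az":-8.4,"claw":0.1},
  {"tx":-6.3,"ty":-15.2,"tz":0,"ax":0,"ay":0,"az":-8.4,"claw":0.1},
  {"tx":0,"ty":0,"tz":0,"ax":0,"ay":0,"az":0,"claw":0.1},
])

```text
time_s: 5.85
tcp_pos: [0.4927, -0.1862, 0.2606]
eef_rot: [180.0, 0.0, 149.3]
contact_force: [-0.1, -0.1, 0.7]
gripper_width: 0.048
```

```bash
python3 - <<'E'
from h import *
s=r.get_state(); print(s['tcp_pos'],s['eef_rot'],s['joints'])
c=snap('wrist','wrist1'); P=cloud(c); b=c['image'].astype(int)
m=(P[...,2]>.034)&(P[...,2]<.05)&(c['depth']>0)
n,l,st,ce=cv2.connectedComponentsWithStats(m.astype(np.uint8))
for i in range(1,n):
    if st[i,4]>300:
        q=P[l==i]; R=cv2.minAreaRect((q[:,:2]*1000).astype(np.float32)); print(ce[i],st[i,4],R, b[l==i].mean(0))
E
```

```text
[ 0.49269922 -0.18616581  0.26058392] [1.79994637e+02 4.36847287e-03 1.49319988e+02] [ 6.54943602e-01  5.93862010e+00 -1.65783309e+01 -2.49985787e-03
 -6.74765286e+01 -1.21333998e+02]
[612.11400651 135.85016287] 307 ((618.439453125, 99.07374572753906), (6.632383823394775, 25.879009246826172), 71.1401138305664) [109.98045603 105.87296417 110.94788274]
[318.45038168 167.06870229] 1572 ((491.50201416015625, -184.03085327148438), (22.009777069091797, 88.6264419555664), 60.71990203857422) [ 76.06043257  92.33778626 126.07569975]
[225.5948759  187.92714171] 1249 ((456.72088623046875, -283.68438720703125), (57.00115966796875, 59.049232482910156), 2.4429233074188232) [ 74.34427542 102.14091273  81.35148118]
```

View pics/wrist1.png

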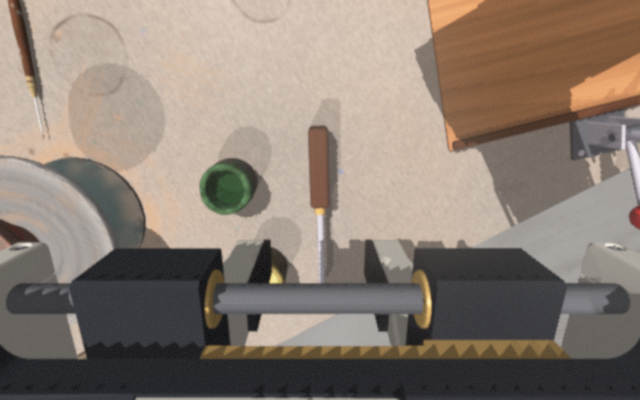

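The wrist view shows the dark handle at (318,167), shank going down to (322,250) and the green pot at (228,187). This matches the description, so I descend and grip.

step_arm([
  {"tx":-1,"ty":2,"tz":-40,"ax":0,"ay":0,"az":1.4,"claw":0.1},
  {"tx":0,"ty":0,"tz":-45,"ax":0,"ay":0,"az":0,"claw":0.1},
  {"tx":0,"ty":0,"tz":-45,"ax":0,"ay":0,"az":0,"claw":0.1},
  {"tx":0,"ty":0,"tz":-45,"ax":0,"ay":0,"az":0,"claw":0.1},
  {"tx":0,"ty":0,"tz":-30,"ax":0,"ay":0,"az":0,"claw":0.1},
  {"tx":0,"ty":0,"tz":-20,"ax":0,"ay":0,"az":0,"claw":0.1},
  {"tx":0,"ty":0,"tz":-7,"ax":0,"ay":0,"az":0,"claw":0.1},
  {"tx":0,"ty":0,"tz":0,"ax":0,"ay":0,"az":0,"claw":0.1},
  {"tx":0,"ty":0,"tz":0,"ax":0,"ay":0,"az":0,"claw":0.1},
])

```text
time_s: 6.8
tcp_pos: [0.4936, -0.183, 0.0294]
eef_rot: [180.0, 0.1, 151.1]
contact_force: [0.6, -0.8, -0.1]
gripper_width: 0.0482
```

step_arm([
  {"tx":0,"ty":0,"tz":0,"ax":0,"ay":0,"az":0,"claw":-1},
  {"tx":0,"ty":0,"tz":0,"ax":0,"ay":0,"az":0,"claw":-1},
  {"tx":0,"ty":0,"tz":0,"ax":0,"ay":0,"az":0,"claw":-1},
  {"tx":0,"ty":0,"tz":0,"ax":0,"ay":0,"az":0,"claw":-1},
  {"tx":0,"ty":0,"tz":0,"ax":0,"ay":0,"az":0,"claw":-1},
  {"tx":0,"ty":0,"tz":0,"ax":0,"ay":0,"az":0,"claw":-1},
], newtons=45)

```text
time_s: 7.4
tcp_pos: [0.4928, -0.1834, 0.0289]
eef_rot: [180.0, 0.0, 151.0]
contact_force: [-1.7, 1.5, 5.5]
gripper_width: 0.0213
```

step_arm([
  {"tx":0,"ty":0,"tz":30,"ax":0,"ay":0,"az":0,"claw":-1},
  {"tx":0,"ty":0,"tz":40,"ax":0,"ay":0,"az":0,"claw":-1},
  {"tx":0,"ty":0,"tz":40,"ax":0,"ay":0,"az":6,"claw":-1},
  {"tx":-4,"ty":10,"tz":0,"ax":0,"ay":0,"az":8,"claw":-1},
  {"tx":-4,"ty":10,"tz":0,"ax":0,"ay":0,"az":8,"claw":-1},
  {"tx":-4,"ty":10,"tz":0,"ax":0,"ay":0,"az":8,"claw":-1},
  {"tx":-4,"ty":10,"tz":0,"ax":0,"ay":0,"az":8,"claw":-1},
  {"tx":-4,"ty":10,"tz":0,"ax":0,"ay":0,"az":8,"claw":-1},
  {"tx":-4,"ty":10,"tz":0,"ax":0,"ay":0,"az":8,"claw":-1},
  {"tx":-4,"ty":10,"tz":0,"ax":0,"ay":0,"az":8,"claw":-1},
  {"tx":-4,"ty":10,"tz":0,"ax":0,"ay":0,"az":8,"claw":-1},
  {"tx":-4,"ty":10,"tz":0,"ax":0,"ay":0,"az":8,"claw":-1},
])

```text
time_s: 8.6
tcp_pos: [0.4561, -0.0929, 0.1381]
eef_rot: [180.0, -0.0, -130.7]
contact_force: [-0.4, 0.1, -2.0]
gripper_width: 0.0216
```

step_arm([
  {"tx":-4,"ty":13,"tz":0,"ax":0,"ay":0,"az":8,"claw":-1},
  {"tx":-4,"ty":13,"tz":0,"ax":0,"ay":0,"az":8,"claw":-1},
  {"tx":-4,"ty":13,"tz":0,"ax":0,"ay":0,"az":8.5,"claw":-1},
  {"tx":0,"ty":0,"tz":0,"ax":0,"ay":0,"az":0,"claw":-1},
  {"tx":0,"ty":0,"tz":0,"ax":0,"ay":0,"az":0,"claw":-1},
])

```text
time_s: 9.1
tcp_pos: [0.4446, -0.0542, 0.1384]
eef_rot: [180.0, -0.0, -106.7]
contact_force: [-0.1, 0.2, -1.5]
gripper_width: 0.0217
```

```bash
python3 - <<'E'
from h import *
s=r.get_state(); print(s['tcp_pos'],s['eef_rot'],s['joints'],s['gripper_width'],rk(s['tcp_pos']))
c=snap('scene','scene2'); t=snap('top','top2')
a=cv2.resize(c['image'][130:280,230:430],(800,600),interpolation=cv2.INTER_CUBIC)
cv2.imwrite('pics/crop3.png',a)
P=rk(cloud(c))
# tray front wall extent
m=(c['depth']>0)&(P[...,0]>.035)&(P[...,0]<.062)&(P[...,2]>.015)&(P[...,2]<.052)&(abs(P[...,1])<.09)
q=P[m]; print(len(q),np.percentile(q[:,1],[1,5,50,95,99]),np.median(q[:,0])); print(np.polyfit(q[:,1],q[:,0],1))
T=rk(cloud(t)); m=(T[...,2]>.09)&(T[...,2]<.125)&(T[...,0]>-.2)&(T[...,0]<-.02)&(abs(T[...,1])<.05); q=T[m]; print('shank',len(q),q.min(0),q.max(0),np.polyfit(q[:,0],q[:,1],1) if len(q)>5 else '')
E
```

```text
[ 0.44455548 -0.05420457  0.13835284] [ 1.79991789e+02 -5.32808897e-04 -1.06650834e+02] [ 1.84023013e+01  4.95410927e+00 -3.54906950e+01 -5.62269963e-03
 -4.95622232e+01 -3.50494877e+01] 0.021717245278916487 [-0.2597128   0.00039851  0.13835284]
313 [-0.07807742 -0.07144818 -0.00736122  0.05546343  0.06089709] 0.04915723010502989
[-0.01504381  0.04901105]Traceback (most recent call last):
  File "<stdin>", line 10, in <module>
    return umr_minimum(a, axis, None, out, keepdims, initial, where)
ValueError: zero-size array to reduction operation minimum which has no identity
```

View pics/crop3.png

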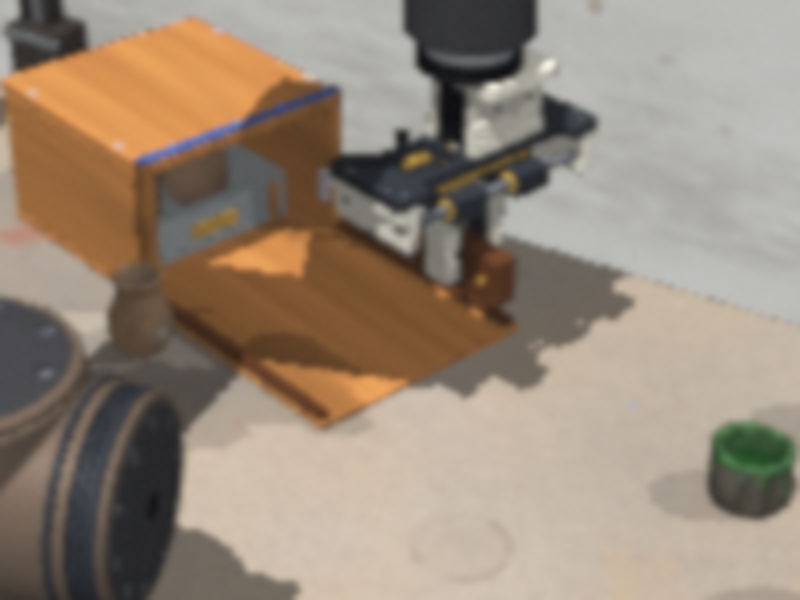

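```bash
python3 - <<'E'
from h import *
for n in('scene2','top2'):
    c=load(n)
    for x,z in((-.10,.109),(-.10,.139),(-.16,.135)):
        p=c['R']@np.r_[w(x,0),z]+c['t']; u,v=c['fx']*p[0]/p[2]+c['cx'],c['fy']*p[1]/p[2]+c['cy']
        ui,vi=int(u),int(v); print(n,x,z,round(u),round(v),'d',p[2].round(3),c['depth'][vi-2:vi+3,ui-2:ui+3].min(),'crop3',(u-230)*4,(v-130)*4)
E
```

```text
scene2 -0.1 0.109 311 180 d 1.423 1.4152151 crop3 324.2489307735825 201.1779216785601
scene2 -0.1 0.139 311 172 d 1.408 1.2344865 crop3 323.66738597848257 167.83801178482054
scene2 -0.16 0.135 323 180 d 1.371 1.1921322 crop3 373.7611072098837 200.31406870693138
top2 -0.1 0.109 300 195 d 0.99 0.53791475 crop3 278.8423852230128 259.4501671179886
top2 -0.1 0.139 299 192 d 0.961 0.0 crop3 275.72490549375584 248.9846628573623
top2 -0.16 0.135 320 199 d 0.961 0.54944324 crop3 361.9142532139613 277.3902406826842
```

The grey piece at crop (322,185) matches the predicted prong pixel, so the hook is held as planned. Lower and insert.

step_arm([
  {"tx":0,"ty":0,"tz":-20,"ax":0,"ay":0,"az":0,"claw":-1},
  {"tx":0,"ty":0,"tz":-17,"ax":0,"ay":0,"az":0,"claw":-1},
  {"tx":5,"ty":17,"tz":0,"ax":0,"ay":0,"az":0,"claw":-1},
  {"tx":5,"ty":17,"tz":0,"ax":0,"ay":0,"az":0,"claw":-1},
  {"tx":5,"ty":17,"tz":0,"ax":0,"ay":0,"az":0,"claw":-1},
  {"tx":5,"ty":17,"tz":0,"ax":0,"ay":0,"az":0,"claw":-1},
  {"tx":5,"ty":17,"tz":0,"ax":0,"ay":0,"az":0,"claw":-1},
  {"tx":5,"ty":17,"tz":0,"ax":0,"ay":0,"az":0,"claw":-1},
  {"tx":5,"ty":17,"tz":0,"ax":0,"ay":0,"az":0,"claw":-1},
  {"tx":5,"ty":17,"tz":0,"ax":0,"ay":0,"az":0,"claw":-1},
  {"tx":4,"ty":13,"tz":0,"ax":0,"ay":0,"az":0,"claw":-1},
  {"tx":3,"ty":9,"tz":0,"ax":0,"ay":0,"az":0,"claw":-1},
])

```text
time_s: 10.4
tcp_pos: [0.4921, 0.105, 0.1014]
eef_rot: [-180.0, -0.0, -106.5]
contact_force: [0.0, -0.4, -1.2]
gripper_width: 0.0217
```

step_arm([
  {"tx":0,"ty":0,"tz":0,"ax":0,"ay":0,"az":0,"claw":-1},
  {"tx":0,"ty":0,"tz":0,"ax":0,"ay":0,"az":0,"claw":-1},
])

```text
time_s: 10.6
tcp_pos: [0.4913, 0.1037, 0.1012]
eef_rot: [180.0, -0.0, -106.5]
contact_force: [-1.1, 0.3, -2.2]
gripper_width: 0.0217
```

```bash
python3 - <<'E'
from h import *
s=r.get_state(); k=rk(s['tcp_pos']); print(k,'tip x',k[0]+.16,s['contact_force'],s['eef_rot'])
c=snap('scene','scene3')
cv2.imwrite('pics/crop4.png',cv2.resize(c['image'][150:210,250:350],(800,480),interpolation=cv2.INTER_CUBIC))
E
```

```text
[-0.09506796  0.00037325  0.10123059] tip x 0.06493204369642447 [-1.07045772  0.26088238 -2.21214889] [ 1.79971845e+02 -2.38700430e-02 -1.06495239e+02]
```

View pics/crop4.png

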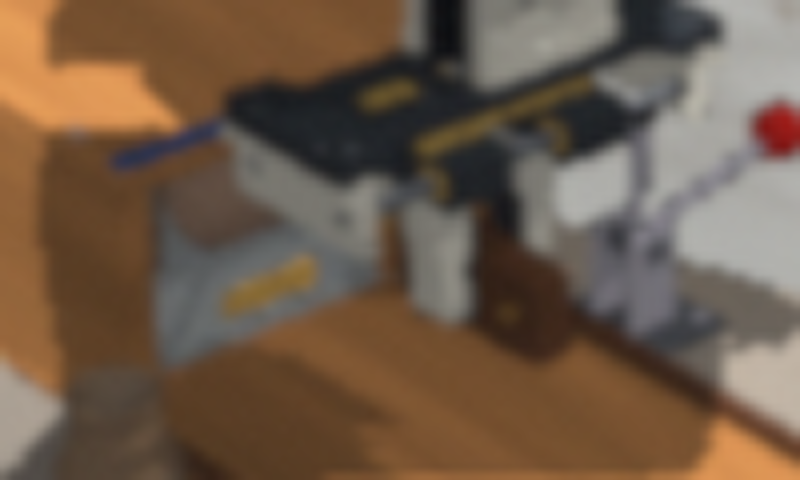

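The view shows the tray still in place and the toggle bar upright with the knob outward. The hook's shank goes in over the front wall, so I lower the prong.

step_arm([
  {"tx":0.6,"ty":2,"tz":-8,"ax":0,"ay":0,"az":0,"claw":-1},
  {"tx":0,"ty":0,"tz":-8,"ax":0,"ay":0,"az":0,"claw":-1},
  {"tx":0,"ty":0,"tz":-8,"ax":0,"ay":0,"az":0,"claw":-1},
  {"tx":0,"ty":0,"tz":-8,"ax":0,"ay":0,"az":0,"claw":-1},
  {"tx":0,"ty":0,"tz":-8,"ax":0,"ay":0,"az":0,"claw":-1},
  {"tx":0,"ty":0,"tz":-6,"ax":0,"ay":0,"az":0,"claw":-1},
  {"tx":0,"ty":0,"tz":0,"ax":0,"ay":0,"az":0,"claw":-1},
  {"tx":0,"ty":0,"tz":0,"ax":0,"ay":0,"az":0,"claw":-1},
  {"tx":0,"ty":0,"tz":0,"ax":0,"ay":0,"az":0,"claw":-1},
  {"tx":0,"ty":0,"tz":0,"ax":0,"ay":0,"az":0,"claw":-1},
])

```text
time_s: 11.65
tcp_pos: [0.4923, 0.1059, 0.0556]
eef_rot: [-180.0, 0.0, -106.5]
contact_force: [0.8, -0.2, -1.2]
gripper_width: 0.0214
```

step_arm([
  {"tx":-0.6,"ty":-2,"tz":0,"ax":0,"ay":0,"az":0,"claw":-1},
  {"tx":-0.6,"ty":-2,"tz":0,"ax":0,"ay":0,"az":0,"claw":-1},
  {"tx":-0.6,"ty":-2,"tz":0,"ax":0,"ay":0,"az":0,"claw":-1},
  {"tx":-0.6,"ty":-2,"tz":0,"ax":0,"ay":0,"az":0,"claw":-1},
  {"tx":-0.6,"ty":-2,"tz":0,"ax":0,"ay":0,"az":0,"claw":-1},
  {"tx":-0.6,"ty":-2,"tz":0,"ax":0,"ay":0,"az":0,"claw":-1},
  {"tx":-0.9,"ty":-3,"tz":0,"ax":0,"ay":0,"az":0,"claw":-1},
  {"tx":-0.9,"ty":-3,"tz":0,"ax":0,"ay":0,"az":0,"claw":-1},
  {"tx":-1.2,"ty":-4,"tz":0,"ax":0,"ay":0,"az":0,"claw":-1},
  {"tx":-1.2,"ty":-4,"tz":0,"ax":0,"ay":0,"az":0,"claw":-1},
  {"tx":-1.2,"ty":-4,"tz":0,"ax":0,"ay":0,"az":0,"claw":-1},
  {"tx":-1.2,"ty":-4,"tz":0,"ax":0,"ay":0,"az":0,"claw":-1},
])

```text
time_s: 12.85
tcp_pos: [0.482, 0.0714, 0.0555]
eef_rot: [-180.0, 0.0, -106.5]
contact_force: [1.4, 4.5, -1.3]
gripper_width: 0.0217
```

step_arm([
  {"tx":-1.2,"ty":-4,"tz":0,"ax":0,"ay":0,"az":0,"claw":-1},
  {"tx":-1.2,"ty":-4,"tz":0,"ax":0,"ay":0,"az":0,"claw":-1},
  {"tx":-1.2,"ty":-4,"tz":0,"ax":0,"ay":0,"az":0,"claw":-1},
  {"tx":-1.2,"ty":-4,"tz":0,"ax":0,"ay":0,"az":0,"claw":-1},
  {"tx":-1.2,"ty":-4,"tz":0,"ax":0,"ay":0,"az":0,"claw":-1},
  {"tx":-1.2,"ty":-4,"tz":0,"ax":0,"ay":0,"az":0,"claw":-1},
])

```text
time_s: 13.45
tcp_pos: [0.4748, 0.0474, 0.0554]
eef_rot: [-180.0, 0.0, -106.5]
contact_force: [1.0, 4.6, -1.5]
gripper_width: 0.0218
```

```bash
python3 - <<'E'
from h import *
s=r.get_state(); k=rk(s['tcp_pos']); print(k,'tip x',k[0]+.16,s['contact_force'])
c=snap('scene','scene4'); P=rk(cloud(c))
m=(c['depth']>0)&(P[...,0]>-.06)&(P[...,0]<.062)&(P[...,2]>.018)&(P[...,2]<.055)&(P[...,1]>.0)&(P[...,1]<.09)
q=P[m]; print(len(q),np.percentile(q[:,0],[5,20,50,80]),q[:,1].max())
E
```

```text
[-0.15366264  0.00029441  0.05542919] tip x 0.006337360151613153 [ 1.01588169  4.58627603 -1.48575801]
284 [-0.00703552 -0.00442785 -0.0014112   0.0423883 ] 0.08618978572047947
```

The drag force is a steady 4.7 N and the tray follows. Continuing.

step_arm([
  {"tx":-1.2,"ty":-4,"tz":0,"ax":0,"ay":0,"az":0,"claw":-1},
  {"tx":-1.2,"ty":-4,"tz":0,"ax":0,"ay":0,"az":0,"claw":-1},
  {"tx":-1.2,"ty":-4,"tz":0,"ax":0,"ay":0,"az":0,"claw":-1},
  {"tx":-1.2,"ty":-4,"tz":0,"ax":0,"ay":0,"az":0,"claw":-1},
  {"tx":-1.2,"ty":-4,"tz":0,"ax":0,"ay":0,"az":0,"claw":-1},
  {"tx":-1.2,"ty":-4,"tz":0,"ax":0,"ay":0,"az":0,"claw":-1},
  {"tx":-1.2,"ty":-4,"tz":0,"ax":0,"ay":0,"az":0,"claw":-1},
  {"tx":-1.2,"ty":-4,"tz":0,"ax":0,"ay":0,"az":0,"claw":-1},
  {"tx":-1.2,"ty":-4,"tz":0,"ax":0,"ay":0,"az":0,"claw":-1},
  {"tx":-1.2,"ty":-4,"tz":0,"ax":0,"ay":0,"az":0,"claw":-1},
  {"tx":-1.2,"ty":-4,"tz":0,"ax":0,"ay":0,"az":0,"claw":-1},
  {"tx":-1.2,"ty":-4,"tz":0,"ax":0,"ay":0,"az":0,"claw":-1},
])

```text
time_s: 14.7
tcp_pos: [0.4603, -0.0006, 0.0554]
eef_rot: [180.0, -0.0, -106.5]
contact_force: [1.3, 4.5, -1.5]
gripper_width: 0.0217
```

step_arm([
  {"tx":-1.2,"ty":-4,"tz":0,"ax":0,"ay":0,"az":0,"claw":-1},
  {"tx":-1.2,"ty":-4,"tz":0,"ax":0,"ay":0,"az":0,"claw":-1},
  {"tx":-1.2,"ty":-4,"tz":0,"ax":0,"ay":0,"az":0,"claw":-1},
  {"tx":-1.2,"ty":-4,"tz":0,"ax":0,"ay":0,"az":0,"claw":-1},
  {"tx":-1.2,"ty":-4,"tz":0,"ax":0,"ay":0,"az":0,"claw":-1},
  {"tx":-1.2,"ty":-4,"tz":0,"ax":0,"ay":0,"az":0,"claw":-1},
  {"tx":-1.2,"ty":-4,"tz":0,"ax":0,"ay":0,"az":0,"claw":-1},
  {"tx":-1.2,"ty":-4,"tz":0,"ax":0,"ay":0,"az":0,"claw":-1},
  {"tx":-1.2,"ty":-4,"tz":0,"ax":0,"ay":0,"az":0,"claw":-1},
  {"tx":-1.2,"ty":-4,"tz":0,"ax":0,"ay":0,"az":0,"claw":-1},
  {"tx":-1.2,"ty":-4,"tz":0,"ax":0,"ay":0,"az":0,"claw":-1},
  {"tx":-1.2,"ty":-4,"tz":0,"ax":0,"ay":0,"az":0,"claw":-1},
])

```text
time_s: 15.9
tcp_pos: [0.4459, -0.0486, 0.0554]
eef_rot: [180.0, -0.0, -106.5]
contact_force: [1.4, 4.5, -1.7]
gripper_width: 0.0217
```

step_arm([
  {"tx":-1.2,"ty":-4,"tz":0,"ax":0,"ay":0,"az":0,"claw":-1},
  {"tx":-1.2,"ty":-4,"tz":0,"ax":0,"ay":0,"az":0,"claw":-1},
  {"tx":-1.2,"ty":-4,"tz":0,"ax":0,"ay":0,"az":0,"claw":-1},
  {"tx":-1.2,"ty":-4,"tz":0,"ax":0,"ay":0,"az":0,"claw":-1},
  {"tx":-1.2,"ty":-4,"tz":0,"ax":0,"ay":0,"az":0,"claw":-1},
  {"tx":-1.2,"ty":-4,"tz":0,"ax":0,"ay":0,"az":0,"claw":-1},
  {"tx":-1.2,"ty":-4,"tz":0,"ax":0,"ay":0,"az":0,"claw":-1},
  {"tx":-1.2,"ty":-4,"tz":0,"ax":0,"ay":0,"az":0,"claw":-1},
  {"tx":-1.2,"ty":-4,"tz":0,"ax":0,"ay":0,"az":0,"claw":-1},
  {"tx":-0.9,"ty":-3,"tz":0,"ax":0,"ay":0,"az":0,"claw":-1},
  {"tx":-0.6,"ty":-2,"tz":0,"ax":0,"ay":0,"az":0,"claw":-1},
  {"tx":-0.3,"ty":-1,"tz":0,"ax":0,"ay":0,"az":0,"claw":-1},
])

```text
time_s: 17.1
tcp_pos: [0.4334, -0.0904, 0.0554]
eef_rot: [180.0, 0.0, -106.5]
contact_force: [1.8, 5.1, -1.5]
gripper_width: 0.022
```

step_arm([
  {"tx":0,"ty":0,"tz":0,"ax":0,"ay":0,"az":0,"claw":-1},
  {"tx":0,"ty":0,"tz":0,"ax":0,"ay":0,"az":0,"claw":-1},
  {"tx":0,"ty":0,"tz":0,"ax":0,"ay":0,"az":0,"claw":-1},
  {"tx":0,"ty":0,"tz":0,"ax":0,"ay":0,"az":0,"claw":-1},
])

```text
time_s: 17.5
tcp_pos: [0.4332, -0.0904, 0.0554]
eef_rot: [180.0, -0.0, -106.5]
contact_force: [1.0, 0.9, -0.8]
gripper_width: 0.0221
```

```bash
python3 - <<'E'
from h import *
s=r.get_state(); k=rk(s['tcp_pos']); print(k,'tip x',k[0]+.16,s['contact_force'],s['joints'])
c=snap('scene','scene5')
cv2.imwrite('pics/crop5.png',cv2.resize(c['image'][130:250,230:390],(800,600),interpolation=cv2.INTER_CUBIC))
E
```

```text
[-0.29759427  0.00097716  0.0553614 ] tip x -0.1375942746129543 [ 0.9932548   0.89466573 -0.80718845] [ 1.39063279e+01  1.18797911e+01 -4.17166863e+01  9.80618277e-03
 -3.64317473e+01 -3.04209186e+01]
```

View pics/crop5.png

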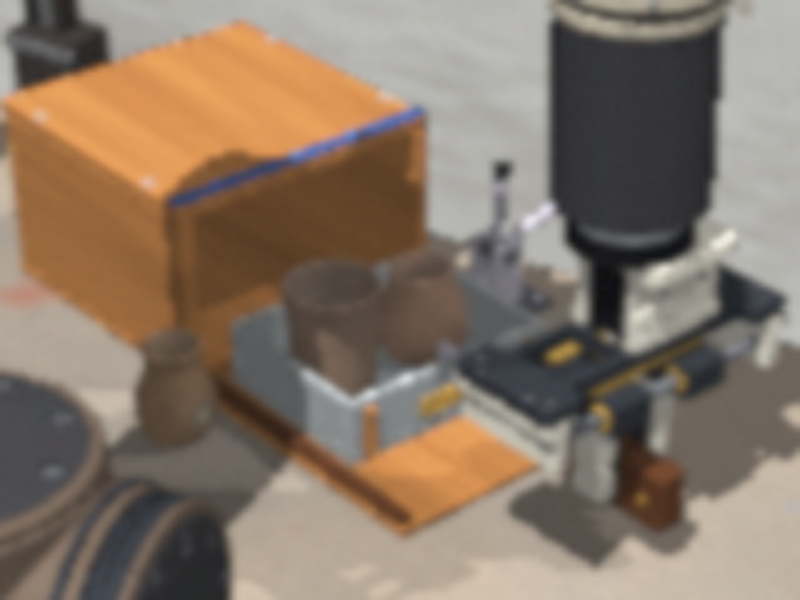

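The tray is fully out in front of the blue roof edge, both pots stand in it, and the toggle bar is upright at (500,200). Now lift the hook out and return it to its original spot.

step_arm([
  {"tx":0.6,"ty":2,"tz":0,"ax":0,"ay":0,"az":0,"claw":-1},
  {"tx":0,"ty":0,"tz":4,"ax":0,"ay":0,"az":0,"claw":-1},
  {"tx":0,"ty":0,"tz":8,"ax":0,"ay":0,"az":0,"claw":-1},
  {"tx":0,"ty":0,"tz":8,"ax":0,"ay":0,"az":0,"claw":-1},
  {"tx":0,"ty":0,"tz":10,"ax":0,"ay":0,"az":0,"claw":-1},
  {"tx":0,"ty":0,"tz":10,"ax":0,"ay":0,"az":0,"claw":-1},
  {"tx":0,"ty":0,"tz":15,"ax":0,"ay":0,"az":0,"claw":-1},
  {"tx":0,"ty":0,"tz":20,"ax":0,"ay":0,"az":0,"claw":-1},
  {"tx":0,"ty":0,"tz":20,"ax":0,"ay":0,"az":0,"claw":-1},
  {"tx":0,"ty":0,"tz":0,"ax":0,"ay":0,"az":0,"claw":-1},
])

```text
time_s: 18.55
tcp_pos: [0.4358, -0.0881, 0.1536]
eef_rot: [-179.7, 0.1, -106.5]
contact_force: [-0.2, 0.5, -1.9]
gripper_width: 0.0216
```

step_arm([
  {"tx":-3,"ty":-10,"tz":0,"ax":0,"ay":0,"az":0,"claw":-1},
  {"tx":-3,"ty":-10,"tz":0,"ax":0,"ay":0,"az":0,"claw":-1},
  {"tx":4,"ty":-7,"tz":0,"ax":0,"ay":0,"az":-8,"claw":-1},
  {"tx":5,"ty":-6,"tz":0,"ax":0,"ay":0,"az":-8,"claw":-1},
  {"tx":5,"ty":-6,"tz":0,"ax":0,"ay":0,"az":-8,"claw":-1},
  {"tx":5,"ty":-6,"tz":0,"ax":0,"ay":0,"az":-8,"claw":-1},
  {"tx":5,"ty":-6,"tz":0,"ax":0,"ay":0,"az":-8,"claw":-1},
  {"tx":5,"ty":-6,"tz":0,"ax":0,"ay":0,"az":-8,"claw":-1},
  {"tx":5,"ty":-6,"tz":0,"ax":0,"ay":0,"az":-8,"claw":-1},
  {"tx":5,"ty":-6,"tz":0,"ax":0,"ay":0,"az":-8,"claw":-1},
  {"tx":5,"ty":-6,"tz":0,"ax":0,"ay":0,"az":-8,"claw":-1},
  {"tx":5,"ty":-6,"tz":0,"ax":0,"ay":0,"az":-8,"claw":-1},
])

```text
time_s: 19.75
tcp_pos: [0.4762, -0.1703, 0.1494]
eef_rot: [-180.0, -0.1, 173.1]
contact_force: [-0.1, 1.0, -0.9]
gripper_width: 0.0213
```

step_arm([
  {"tx":5,"ty":-6,"tz":0,"ax":0,"ay":0,"az":-8,"claw":-1},
  {"tx":5,"ty":-6,"tz":0,"ax":0,"ay":0,"az":-8,"claw":-1},
  {"tx":5,"ty":-3,"tz":0,"ax":0,"ay":0,"az":-6.5,"claw":-1},
  {"tx":0,"ty":0,"tz":0,"ax":0,"ay":0,"az":0,"claw":-1},
  {"tx":0,"ty":0,"tz":0,"ax":0,"ay":0,"az":0,"claw":-1},
])

```text
time_s: 20.25
tcp_pos: [0.4912, -0.1847, 0.1496]
eef_rot: [-180.0, -0.1, 151.1]
contact_force: [0.2, 1.2, -1.0]
gripper_width: 0.0216
```

```bash
python3 - <<'E'
from h import *
c=snap('top','top6'); P=rk(cloud(c)); Z=P[...,2]
m=(c['depth']>0)&(Z>.045)&(Z<.056)&(P[...,0]<-.005)&(P[...,0]>-.22)&(abs(P[...,1])<.11)
q=P[m]; print(len(q),cv2.minAreaRect((q[:,:2]*1000).astype(np.float32)))
cv2.imwrite('pics/crop6.png',cv2.resize(c['image'][120:260,170:470],None,fx=2.66,fy=2.66,interpolation=cv2.INTER_CUBIC))
E
```

```text
338 ((-66.32302856445312, -13.034957885742188), (191.49209594726562, 95.88211059570312), 88.92953491210938)
```

View pics/crop6.png

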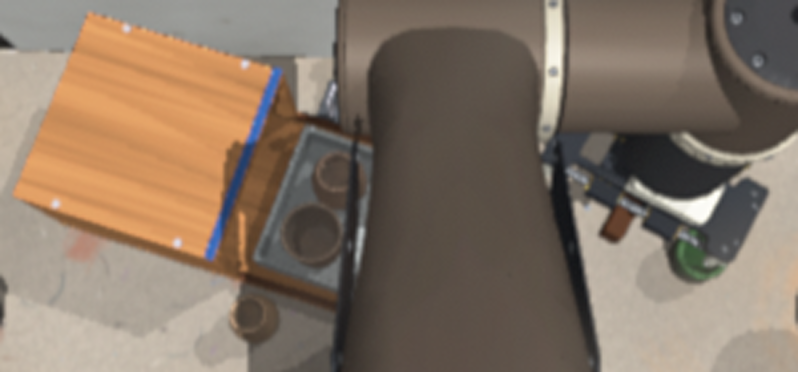

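The tray's rear edge is clear of the blue roof edge, and both pots are upright in it. Setting the hook down.

step_arm([
  {"tx":0,"ty":0,"tz":-30,"ax":0,"ay":0,"az":0,"claw":-1},
  {"tx":0,"ty":0,"tz":-30,"ax":0,"ay":0,"az":0,"claw":-1},
  {"tx":0,"ty":0,"tz":-30,"ax":0,"ay":0,"az":0,"claw":-1},
  {"tx":0,"ty":0,"tz":-15,"ax":0,"ay":0,"az":0,"claw":-1},
  {"tx":0,"ty":0,"tz":-8,"ax":0,"ay":0,"az":0,"claw":-1},
  {"tx":0,"ty":0,"tz":-4,"ax":0,"ay":0,"az":0,"claw":-1},
  {"tx":0,"ty":0,"tz":-2,"ax":0,"ay":0,"az":0,"claw":-1},
  {"tx":0,"ty":0,"tz":-1,"ax":0,"ay":0,"az":0,"claw":-1},
  {"tx":0,"ty":0,"tz":0,"ax":0,"ay":0,"az":0,"claw":-1},
  {"tx":0,"ty":0,"tz":0,"ax":0,"ay":0,"az":0,"claw":-1},
])

```text
time_s: 21.3
tcp_pos: [0.4924, -0.1843, 0.031]
eef_rot: [180.0, 0.1, 151.0]
contact_force: [-0.5, -0.3, -0.9]
gripper_width: 0.0219
```

step_arm([
  {"tx":0,"ty":0,"tz":-1,"ax":0,"ay":0,"az":0,"claw":-1},
  {"tx":0,"ty":0,"tz":-1,"ax":0,"ay":0,"az":0,"claw":-1},
  {"tx":0,"ty":0,"tz":0,"ax":0,"ay":0,"az":0,"claw":-1},
  {"tx":0,"ty":0,"tz":0,"ax":0,"ay":0,"az":0,"claw":-1},
])

```text
time_s: 21.7
tcp_pos: [0.4926, -0.1844, 0.0294]
eef_rot: [180.0, 0.1, 151.0]
contact_force: [-1.2, 0.9, 8.0]
gripper_width: 0.0214
```

step_arm([
  {"tx":0,"ty":0,"tz":0,"ax":0,"ay":0,"az":0,"claw":0.1},
  {"tx":0,"ty":0,"tz":0,"ax":0,"ay":0,"az":0,"claw":0.1},
  {"tx":0,"ty":0,"tz":0,"ax":0,"ay":0,"az":0,"claw":0.1},
  {"tx":0,"ty":0,"tz":0,"ax":0,"ay":0,"az":0,"claw":0.1},
  {"tx":0,"ty":0,"tz":10,"ax":0,"ay":0,"az":0,"claw":0.1},
  {"tx":0,"ty":0,"tz":20,"ax":0,"ay":0,"az":0,"claw":0.1},
  {"tx":0,"ty":0,"tz":40,"ax":0,"ay":0,"az":0,"claw":0.1},
  {"tx":0,"ty":0,"tz":40,"ax":0,"ay":0,"az":0,"claw":0.1},
  {"tx":0,"ty":0,"tz":40,"ax":0,"ay":0,"az":0,"claw":0.1},
  {"tx":0,"ty":0,"tz":40,"ax":0,"ay":0,"az":0,"claw":0.1},
  {"tx":0,"ty":0,"tz":40,"ax":0,"ay":0,"az":0,"claw":0.1},
  {"tx":0,"ty":0,"tz":0,"ax":0,"ay":0,"az":0,"claw":0.1},
])

```text
time_s: 22.9
tcp_pos: [0.4945, -0.1849, 0.2653]
eef_rot: [179.8, 0.6, 151.0]
contact_force: [0.5, 0.3, -0.4]
gripper_width: 0.0483
```

step_arm([
  {"tx":0,"ty":-45,"tz":0,"ax":0,"ay":0,"az":0,"claw":0.1},
  {"tx":0,"ty":-45,"tz":0,"ax":0,"ay":0,"az":0,"claw":0.1},
  {"tx":0,"ty":-45,"tz":0,"ax":0,"ay":0,"az":0,"claw":0.1},
  {"tx":0,"ty":-45,"tz":0,"ax":0,"ay":0,"az":0,"claw":0.1},
  {"tx":0,"ty":-45,"tz":0,"ax":0,"ay":0,"az":0,"claw":0.1},
  {"tx":0,"ty":-45,"tz":0,"ax":0,"ay":0,"az":0,"claw":0.1},
  {"tx":0,"ty":0,"tz":0,"ax":0,"ay":0,"az":0,"claw":0.1},
  {"tx":0,"ty":0,"tz":0,"ax":0,"ay":0,"az":0,"claw":0.1},
])

```text
time_s: 23.7
tcp_pos: [0.4912, -0.4551, 0.2575]
eef_rot: [180.0, -0.1, 150.9]
contact_force: [-0.1, 0.1, 1.0]
gripper_width: 0.0481
```

```bash
python3 - <<'E'
from h import *
s=r.get_state(); print(s['tcp_pos'],s['contact_force'])
c=snap('top','top7'); W=cloud(c); P=rk(W); Z=P[...,2]; ok=c['depth']>0
m=ok&(Z>.043)&(Z<.056)&(P[...,0]<-.003)&(P[...,0]>-.22)&(abs(P[...,1])<.1)
q=P[m]; print('tray',len(q),cv2.minAreaRect((q[:,:2]*1000).astype(np.float32)))
def rect(lo,hi,box):
    M=np.zeros(Z.shape,bool); u0,v0,u1,v1=box; M[v0:v1,u0:u1]=1; q=W[M&ok&(Z>lo)&(Z<hi)]
    return len(q),cv2.minAreaRect((q[:,:2]*1000).astype(np.float32)) if len(q) else '',q[:,2].max() if len(q) else ''
print('handle',rect(.034,.06,(380,175,412,222)));print('green',rect(.035,.06,(415,198,450,230)));print('yel',rect(.035,.06,(428,160,460,192)));print('bot',rect(.03,.08,(250,225,280,255)))
cv2.imwrite('pics/crop7.png',cv2.resize(c['image'][120:260,170:470],None,fx=2.66,fy=2.66,interpolation=cv2.INTER_CUBIC))
E
```

```text
[ 0.49120873 -0.45509844  0.25753077] [-0.09615686  0.10983049  0.99700818]
tray 511 ((-83.6168212890625, 2.6775054931640625), (161.30014038085938, 132.01097106933594), 87.74828338623047)
handle (228, ((494.1354675292969, -186.34597778320312), (21.80807876586914, 96.3064956665039), 61.154296875), np.float64(0.044764166696774146))
green (183, ((454.3592834472656, -284.6090087890625), (54.29137420654297, 58.92023468017578), 3.857079267501831), np.float64(0.05174422897573344))
yel (202, ((572.5414428710938, -316.78851318359375), (56.98695373535156, 61.15192794799805), 26.268047332763672), np.float64(0.055687866247449785))
bot (195, ((371.61895751953125, 198.45852661132812), (44.338871002197266, 50.90130615234375), 30.050796508789062), np.float64(0.07268454078382947))
```

View pics/crop7.png

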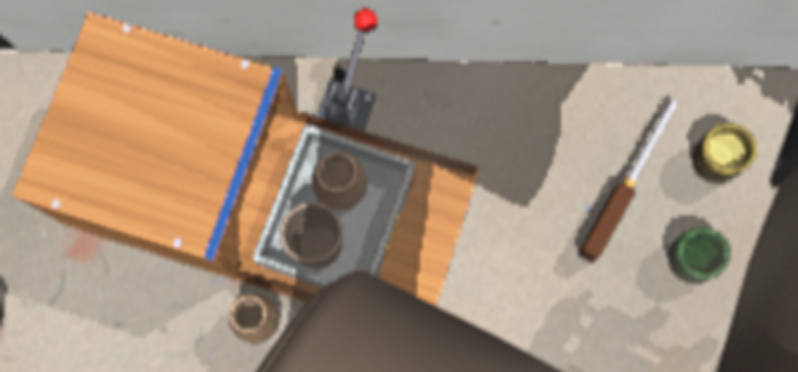

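All checks hold. The tray is at shelf x≈-84 mm, y≈+3 mm, about 2° off square. The hook stands where it was, the paint pots and bottle haven't moved, and the toggle is over. Handing in.

```bash
python3 -c "
from plant import r
print(r.close_job())"
```

```text
the job is handed in; nothing more can be done
None
```

I flipped the toggle, hooked the tray behind its front wall and dragged it out with a steady pull of about 5 N. I then stood the hook back where it came from and handed the job in at about 24 s. No verdict was reported.

My last checks were from the top camera after the arm had moved clear:

- **Tray:** centre about 84 mm in front of the roof edge, 3 mm off the middle line and about 2° off square.
- **Raw pots:** both look upright in the tray. I judged this by eye from the picture.
- **Toggle:** over, with the knob out on its far side.
- **Hook:** upright on the table at its old place, clear of board and tray.
- **Paint pots and bottle:** within about 2 mm of where they started.

No check failed or disagreed.

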